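# Shut and bolt the welding-rod chest

## Task

Swing the open lid of the black welding-rod chest down onto its rubber seal, then press it down against the seal so that the flat bolt on it lines up with the keeper, and slide the bolt across until it is fully home through the keeper, holding the lid shut. Feel for the keeper's mouth: neither ram the bolt against the keeper nor crush the seal (keep well under 25 N on either). Leave the tools and the can around the chest where they are.

Things in the scene. Friction and masses are not known exactly. Their poses are not given: they have to be found in the camera images.
- chest: Black steel chest screwed to the bench, 220 (x) x 300 (y) x 100 high. Origin: centre of its underside. +x points to the hinge side, +y to the keeper's side, z up. The lid is hinged on the rim at x = +110, z = 100, axis along y.
- lid (a joint): Lid angle, rad: 0 = flat on the rim (seal squashed to its stop), positive = front edge raised. Starts at 0.4 to 0.7 and stays where left (stiff, spring-balanced hinge; under 3 N at the front edge moves it down). It meets the seal at about 0.075 and, let go unbolted, rests at 0.065 to 0.08. Plate 224 x 300 x 6 thick, 0.25 kg.
- lid_edge (a point): Point on the lid's bare top face, 20 mm in from its front edge and 30 mm to the -y side of its middle, 200 mm from the hinge axis: a place to push the lid down. Axes: those of the lid (at angle 0 as the chest's).
- seal: Black rubber seal strip along the inside of the chest's front rim, 12 x 280 mm, standing 16 mm above the rim when free; springy: about 1.25 N per mm that it is squashed, 16 mm at most, then hard. Origin at rim height when free, 212 mm from the hinge axis; z up.
- bolt: Flat steel bolt on the lid's top, along the chest's y: 18 wide (x), 162 long, 10 thick, with an upright tab. Origin: mid-thickness, below the tab, 195 mm from the hinge axis, 10 mm above the lid's top face. Slides to +y, 44 mm to a stop; starts 0 to 8 mm along; friction about 2.5 N. Guide straps 50 mm behind and 78 mm ahead of the undrawn tab rise 8 mm above this origin.
- bolt_tab (a point): Grip point of the bolt's upright tab: 22 (x) x 14 (y) mm, standing from 5 to 49 mm above the bolt's origin (bolt's top face at 5); this point is 33 mm above the bolt's origin, 16 mm below the tab's top. Pinch it across x or y from above.
- bolt_nose (a point): Middle of the bolt's flat, blunt end, 92 mm towards +y from the bolt's origin.
- keeper_mouth (a point): Point on the keeper's near face (which the bolt meets), 158 mm to +y of the chest's centre, 127 above the bench: the highest place where the mouth's centre can be; chest's axes. Steel frame, mouth 12 high, 22 deep, open behind; bolt home: nose 28 past this face. Clamped in a slot, the real mouth sits 0 to 10 mm lower, no reading tells where. The seal must be squashed 3 to 15 mm to line up.
- can_mid (a point): Bystander: grey spray can, 52 mm across, 150 tall; its centre.
- chip_hammer: Bystander: chipping hammer lying on the bench, 240 long.
- wire_brush: Bystander: brush lying on the bench, 200 long.

How it is judged (in metres and radians):
On the way, in this order (a step that is already met when the one before it is completed fails the run):
1. the lid is down on its seal, the bolt still drawn back (value of joint lid below 0.09 rad and y of bolt_nose in the frame of keeper_mouth below 0 m), for 0.1 s.
2. the bolt is fully home through the keeper (y of bolt_nose in the frame of keeper_mouth above 0.022 m and value of joint lid below 0.068 rad), for 0.2 s.
At the end, for the whole second after the job is handed in: The bolt's nose is at least 22 mm beyond the keeper's near face (right through the keeper), in its mouth, with the lid held shut by it (lid angle under 0.068 rad), the bolt at rest and released (all of step 2 and linear speed of bolt below 0.01 m/s); the robot touches nothing.
It fails at once if the bolt presses on the keeper with more than 25 N (contact force between bolt and chest above 25 N).
It fails at once if the seal is crushed with more than 25 N (contact force between seal and anything else above 25 N).
It fails at once if the spray can is moved by more than 30 mm (distance of can_mid from where it was at the start of the episode above 0.03 m).
It fails at once if the hammer is moved by more than 30 mm (distance of chip_hammer from where it was at the start of the episode above 0.03 m).
It fails at once if the brush is moved by more than 30 mm (distance of wire_brush from where it was at the start of the episode above 0.03 m).
It also fails if it takes over 64 s, if anything falls off the work surface, if the arm or the gripper's body presses on something with over 40 N, if the wrist force passes 120 N, or if a joint passes its speed limit or range.

## Robot

A 6-joint arm with a two-finger parallel gripper is mounted at the origin on the work surface. World frame = base frame: x ahead of the robot, y to its left, z up, the work surface at z = 0. Lengths are in mm, angles in degrees, forces in N, time in s.
With the tool pointing down it reaches from about 300 to 850 mm from the base axis. Payload 4.2 kg.
Tool frame: the origin (TCP) lies at the very end of the fingers, on their centre line; the grasp point (between the pads) lies 19 mm behind it; x points along the fingers, z is the direction in which the jaws open and shut, and the axes are right-handed (so a half turn about x gives the same grasp; the last joint's range is limited). The gripper opens to 91 mm and grips with 3 to 60 N. Pads are 32 mm wide; open, the fingers measure 118 mm over their backs; the gripper's body (76 mm by 178 mm) begins 60 mm behind the grasp point.
Start: joints at [-66.52, 18.312, 89.639, -0, 72.044, -1.146], TCP at [239.601, -522.718, 213.976] pointing down, gripper open.
Joint ranges: [-177.97, 177.97], [-48.28, 115.42], [12.27, 149.76], [-77.06, 257.06], [2.81, 150.46], [-146.56, 146.56]. Speed limits (degrees/s): [147.25, 147.25, 180, 180, 180, 180].

## Interface

Orientations are given as [roll, pitch, yaw] about the fixed x, y, z axes, in that order (R = Rz(yaw) Ry(pitch) Rx(roll)).
In Python, from workcell import state, grab_frame, camera_info, env, search_frame, place_of gives the robot as it stands.
- The arm moves only by the tool drive_tool, never from a script. Its argument "plan" is a list of rows, each a list of 7 numbers: the turn, a rotation vector about the world's x, y, z in degrees, then the shift along the world's x, y, z in mm, then the finger opening in mm, from 0 to 91.2. In form: [[wx, wy, wz, dx, dy, dz, jaw], ...]. A call has 1 to 10 rows; each row is the pose to reach, as a shift and turn from the pose measured when the call began; what a row does not reach only later rows make up. A row lasts 1/8 s, in which the tool goes at most 62.5 mm and 10.7 degrees, less where a joint would pass 70% of its speed; a pose out of reach is approached as far as the arm can. A call with a gripper value outside its range is refused whole. The fingers move at their own pace and stop on an object; "grip_force" is the grip in N (left out, the last holds). Time passes only in rows, so rows that repeat a pose let the fingers close. It gives the time, the measured TCP pose, the force and the opening at its end, in the units of the state.
- state(): the state, without advancing time (a new reading comes with each control period).
- grab_frame(name): name is "side" or "top"; returns the picture (400x640x3 uint8, red, green, blue); there is no depth.
- camera_info(name): a dict with "intrinsics" (3x3 intrinsics, pixels), "origin" and "orientation" of the camera in the world. Camera axes: x right, y down, z forward; pixel columns grow to the right and rows downward; lengths in mm; the calibration is good to about 2 mm. A picture is of the moment at which its call begins. camera_info takes no time and is no camera call.
- env.job_done(): hands the job in, once; it reports no verdict.
Trained networks look in the newest picture that a camera, given by its name, has taken for a name from the list of things; names that differ only in an ending like _2 or _b are one class to them, and where a whole thing is asked for, a point or a joint stands for the part that bears it (a point fixed in the world has none). Each returns a list of dicts, best first, with "p" (0 to 1); they miss things now and then, are a little off and sometimes report something else, mostly with a low value. They report only what shows in the picture. A call takes as long as a camera call.
- search_frame(camera, label): "rect" ([left, top, right, bottom] as shares, 0 to 1, of the picture: columns of its width, rows of its height, round what is visible of it).
- place_of(camera, label): "location" ([column, row] as shares, 0 to 1, of the picture: columns of its width, rows of its height: a listed point, or the origin of a listed thing).
The state is a dict: "time_s": time; "qpos": joint angles; "qvel": joint speeds; "effort": joint torques, N m; "ee_pos": TCP position; "ee_rot": TCP orientation; "force": force on the tool from outside, world axes, zero at the start; "torque": the same for the moment, N m; "gripper_width": finger opening in mm.
Only numpy, scipy, OpenCV 4.12 (cv2) and the standard library are available. Lean on these libraries where they do the work, as an engineer would, in place of code of your own. Each camera call takes 0.05 s, during which the arm holds its last target. There are 200 camera calls.

## Working session

There is one attempt and no reset: what is moved stays moved. The work goes in short steps, Python scripts to look and compute and a tool call to move; the robot and the scene stay as the last step left them, time stands still between calls to the robot, and variables do not carry over. Pictures are saved under pics/ and viewed, about 8 in all and at most 12, crops included, and the job is handed in when it is done.

Besides the shell and the picture viewer there is one more tool, called after "Request:" as name([rows], argument=value, ...), one row to a line, values as JSON. drive_tool: Moves the arm, as the interface text tells. Its arguments: {"type":"object","properties":{"plan":{"type":"array"},"grip_force":{"type":"number"}},"required":["plan"]}

```bash
mkdir -p pics; cat > h.py <<'E'
from workcell import *
import numpy as np, cv2
from scipy.spatial.transform import Rotation as Ro
E
python3 - <<'E'
from h import *
s=state();print({k:np.round(v,2) for k,v in s.items()})
ims=[]
for c in("side","top"):
    im=grab_frame(c);cv2.imwrite(f"pics/{c}0.png",im[:,:,::-1]);i=camera_info(c);print(c,i)
    for l in["chest","lid_edge","bolt","bolt_tab","bolt_nose","keeper_mouth","can_mid","chip_hammer","wire_brush","seal"]:
        print(l,[(np.round(np.array(d["location"])*[640,400],1),round(d["p"],2)) for d in place_of(c,l)[:2]])
E
```

```text
{'time_s': np.float64(0.0), 'qpos': array([-66.52,  18.35,  89.71,  -0.  ,  72.04,  -1.14]), 'qvel': array([-0.01,  0.02,  0.05, -0.1 ,  0.08,  0.05]), 'effort': array([ -0.  , -41.25, -23.2 ,   0.07,   0.05,  -0.  ]), 'ee_pos': array([ 239.4 , -522.24,  213.11]), 'ee_rot': array([179.53,  89.9 , 114.16]), 'force': array([-1.29, -0.3 ,  0.1 ]), 'torque': array([0.03, 0.01, 0.01]), 'gripper_width': np.float64(91.46)}
side {'intrinsics': array([[506.44434012,   0.        , 324.8595562 ],
       [  0.        , 506.44434012, 191.30398309],
       [  0.        ,   0.        ,   1.        ]]), 'origin': array([ 459.66287827, -807.92382198,  856.64660307]), 'orientation': array([-132.44461678,    0.18817626,   -7.36641231])}
chest [(array([336.4, 246.9]), 0.89)]
lid_edge [(array([310. , 191.2]), 0.96)]
bolt [(array([305.3, 162. ]), 0.86)]
bolt_tab [(array([315.7, 149.9]), 0.87)]
bolt_nose [(array([299. , 135.8]), 0.69)]
keeper_mouth [(array([286. , 162.6]), 0.93), (array([338.3, 245.5]), 0.5)]
can_mid [(array([302.8, 162. ]), 0.3)]
chip_hammer [(array([335.4, 332.1]), 0.95), (array([335.9, 
[... 233 characters left out ...]
    ,   0.        ,   1.        ]]), 'origin': array([ 520.43360632,    5.90676039, 1011.44500244]), 'orientation': array([-178.58022912,   -1.62847245,  -89.69909096])}
chest [(array([217.3, 210.8]), 0.53)]
lid_edge [(array([358.8, 212.6]), 0.96)]
bolt [(array([312.1, 206.7]), 0.69), (array([464.9, 223.2]), 0.57)]
bolt_tab [(array([313.5, 198.8]), 0.63)]
bolt_nose [(array([260.1, 207.8]), 0.93)]
keeper_mouth [(array([259.3, 229.4]), 0.92), (array([261.9, 207.1]), 0.49)]
can_mid [(array([218.8, 206.8]), 0.73), (array([309.9, 198.5]), 0.59)]
chip_hammer [(array([429.4, 192.8]), 0.97), (array([258.5, 227.9]), 0.39)]
wire_brush [(array([464.4, 223.5]), 0.96)]
seal [(array([337.3, 228.3]), 0.6)]
```

View pics/side0.png

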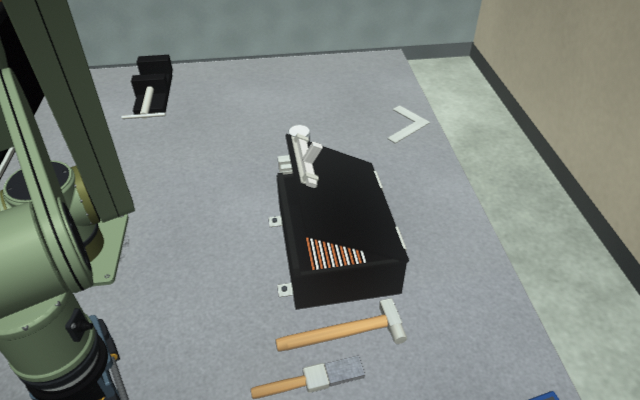

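View pics/top0.png

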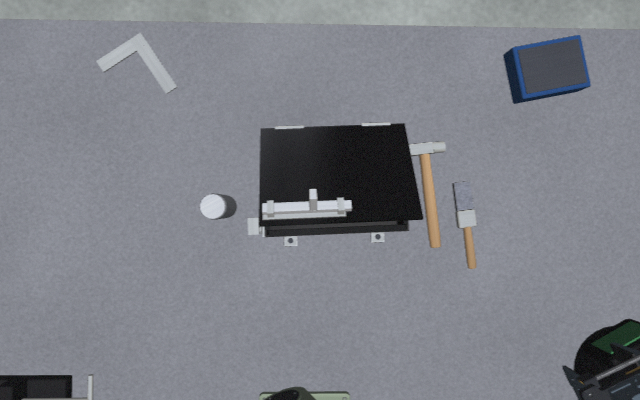

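```bash
cat >> h.py <<'E'
def cam(c):
    i=camera_info(c);return i["intrinsics"],np.array(i["origin"]),Ro.from_euler("xyz",i["orientation"],degrees=True).as_matrix()
def ray(c,uv):
    K,o,R=cam(c);d=R@np.linalg.solve(K,[*uv,1]);return o,d/np.linalg.norm(d)
def tri(a,b):
    o1,d1=ray("side",a);o2,d2=ray("top",b)
    t=np.linalg.lstsq(np.c_[d1,-d2],o2-o1,rcond=None)[0]
    p,q=o1+t[0]*d1,o2+t[1]*d2;return (p+q)/2,np.linalg.norm(p-q)
def proj(c,P):
    K,o,R=cam(c);x=K@(R.T@(np.asarray(P,float)-o));return x[:2]/x[2]
E
python3 - <<'E'
from h import *
for n,a,b in[("lid_edge",(310,191.2),(358.8,212.6)),("bolt",(305.3,162),(312.1,206.7)),("tab",(315.7,149.9),(313.5,198.8)),("nose",(299,135.8),(260.1,207.8)),("keeper",(286,162.6),(259.3,229.4)),("seal",(284.7,220.4),(337.3,228.3)),("hammer",(335.4,332.1),(429.4,192.8)),("brush",(308.4,381.5),(464.4,223.5))]:
    p,e=tri(a,b);print(n,p.round(1),round(e,1))
E
```

```text
lid_edge [516.1 -98.  206.3] 9.2
bolt [521.2 -11.7 207.9] 1.4
tab [538.8 -13.7 238.3] 6.2
nose [517.8  83.5 204.7] 3.2
keeper [480.2  91.7 127.2] 8.3
seal [473.2 -66.3 100.8] 8.8
hammer [ 550.2 -285.1    9.7] 11.0
brush [ 484.5 -370.7   -1.4] 1.3
```

```bash
cat >> h.py <<'E'
def lidpt(a,r,h,y): # chest coords
    return np.array([110-r*np.cos(a)+h*np.sin(a)*1.0, y, 100+r*np.sin(a)+h*np.cos(a)])
def model(q):
    x,y,w,a,s=q
    C={"chest":[0,0,0],"lid_edge":lidpt(a,200,6,-30),"bolt":lidpt(a,195,16,50+s),"bolt_tab":lidpt(a,195,49,50+s),
       "bolt_nose":lidpt(a,195,16,142+s),"keeper_mouth":[-85,158,127],"seal":[-102,0,100]}
    R=Ro.from_euler("z",w).as_matrix()
    return {k:R@np.array(v,float)+[x,y,0] for k,v in C.items()}
E
python3 - <<'E'
from h import *
from scipy.optimize import least_squares
O={"side":{"lid_edge":(310,191.2),"bolt":(305.3,162),"bolt_tab":(315.7,149.9),"bolt_nose":(299,135.8),"keeper_mouth":(286,162.6),"seal":(284.7,220.4),"chest":(336.4,246.9)},
"top":{"lid_edge":(358.8,212.6),"bolt":(312.1,206.7),"bolt_tab":(313.5,198.8),"bolt_nose":(260.1,207.8),"keeper_mouth":(259.3,229.4),"seal":(337.3,228.3)}}
def f(q):
    M=model(q);return np.concatenate([proj(c,M[k])-O[c][k] for c in O for k in O[c]])
r=least_squares(f,[570,-65,0,.5,4],loss="soft_l1",f_scale=2)
print(r.x.round(3),"std",np.sqrt(np.diag(np.linalg.inv(r.jac.T@r.jac))).round(3)*2)
e=f(r.x).reshape(-1,2).round(1)
for n,x in zip([(c,k) for c in O for k in O[c]],e):print(n,x)
print({k:v.round(0) for k,v in model(r.x).items()})
q=r.x.copy();q[3]=.077;print({k:v.round(0) for k,v in model(q).items()})
im=cv2.imread("pics/top0.png")[90:260,220:460];cv2.imwrite("pics/topc.png",cv2.resize(im,None,fx=3.3,fy=3.3,interpolation=2))
E
```

```text
[ 5.76071e+02 -6.27250e+01  4.80000e-02  5.12000e-01  2.78600e+00] std [2.592 2.674 0.024 0.016 3.046]
('side', 'lid_edge') [-2.5  0.4]
('side', 'bolt') [ 0.5 -0.4]
('side', 'bolt_tab') [-2.3 -0.5]
('side', 'bolt_nose') [ 0.5 -0.7]
('side', 'keeper_mouth') [-0.3  0.1]
('side', 'seal') [2.7 0.6]
('side', 'chest') [-1.4 -0.6]
('top', 'lid_edge') [-1.3 -2.6]
('top', 'bolt') [0.4 0.2]
('top', 'bolt_tab') [-1.  -1.1]
('top', 'bolt_nose') [1.9 1.3]
('top', 'keeper_mouth') [ 0.6 -3.8]
('top', 'seal') [0.5 1.6]
{'chest': array([576., -63.,   0.]), 'lid_edge': array([516., -96., 203.]), 'bolt': array([521., -13., 210.]), 'bolt_tab': array([538., -12., 238.]), 'bolt_nose': array([517.,  79., 210.]), 'keeper_mouth': array([484.,  91., 127.]), 'seal': array([474., -68., 100.])}
{'chest': array([576., -63.,   0.]), 'lid_edge': array([489., -97., 121.]), 'bolt': array([490., -14., 131.]), 'bolt_tab': array([493., -14., 164.]), 'bolt_nose': array([486.,  78., 131.]), 'keeper_mouth': array([484.,  91., 127.]), 'seal': array([474., -68., 100.])}
```

View pics/topc.png

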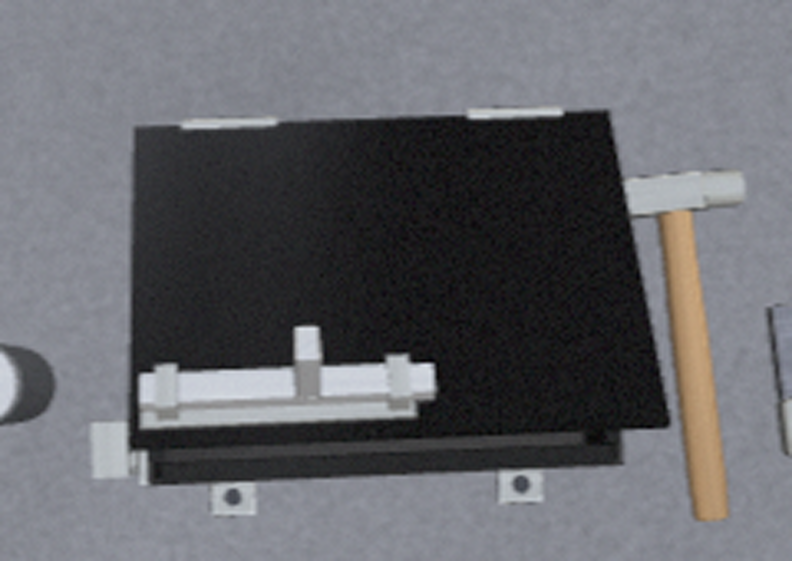

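The side and top views agree. The chest is at about (576, -63) with a yaw of about 0.045 rad, hinge towards world +x and keeper towards +y. The lid is at about 0.51 rad. I'll go above the lid with the fingers closed.

Request:
drive_tool([
  [0,0,-4,25,36,10,0],
  [0,0,-8,60,86,20,0],
  [0,0,-12,100,144,35,0],
  [0,0,-16,140,201,50,0],
  [0,0,-20,180,259,50,0],
  [0,0,-22,220,316,50,0],
  [0,0,-22,255,367,50,0],
  [0,0,-22,275,396,50,0],
  [0,0,-22,283,407,50,0],
  [0,0,-22,283,407,50,0],
])

```text
time_s: 2.35
ee_pos: [522.8, -115.2, 263.7]
ee_rot: [-54.3, 89.9, -141.6]
force: [-0.0, 0.1, -0.5]
gripper_width: 0.6
```

Request:
drive_tool([
  [0,0,0,0,0,-15,0],
  [0,0,0,0,0,-35,0],
  [0,0,0,0,0,-48,0],
  [0,0,0,0,0,-56,0],
  [0,0,0,0,0,-64,0],
  [0,0,0,0,0,-72,0],
  [0,0,0,0,0,-80,0],
  [0,0,0,0,0,-88,0],
  [0,0,0,0,0,-96,0],
  [0,0,0,0,0,-104,0],
])

```text
time_s: 3.6
ee_pos: [522.7, -115.2, 159.2]
ee_rot: [-63.7, 89.9, -150.9]
force: [-0.5, 0.8, 2.5]
gripper_width: -0.1
```

Request:
drive_tool([
  [0,0,0,0,0,-6,0],
  [0,0,0,0,0,-12,0],
  [0,0,0,0,0,-18,0],
  [0,0,0,0,0,-22,0],
  [0,0,0,0,0,-25,0],
  [0,0,0,0,0,-28,0],
  [0,0,0,0,0,-30,0],
  [0,0,0,0,0,-32,0],
])

```text
time_s: 4.6
ee_pos: [522.8, -115.2, 127.1]
ee_rot: [-58.9, 89.9, -146.1]
force: [-1.8, 0.6, 2.1]
gripper_width: 0.1
```

Request:
drive_tool([
  [0,0,0,0,0,-2,0],
  [0,0,0,0,0,-4,0],
  [0,0,0,0,0,-6,0],
  [0,0,0,0,0,-7.5,0],
  [0,0,0,0,0,-8.5,0],
])

```text
time_s: 5.22
ee_pos: [522.6, -115.2, 118.6]
ee_rot: [-69.0, 89.9, -156.3]
force: [-1.2, 1.4, 3.0]
gripper_width: 0.1
```

Request:
drive_tool([
  [0,0,0,0,0,-1,0],
  [0,0,0,0,0,-2,0],
  [0,0,0,0,0,-2,0],
])

```text
time_s: 5.6
ee_pos: [522.4, -115.2, 116.9]
ee_rot: [-67.8, 89.9, -155.0]
force: [-2.9, 0.6, 4.1]
gripper_width: 0.4
```

Request:
drive_tool([
  [0,0,0,0,0,10,40],
  [0,0,0,-10,0,40,40],
  [0,0,0,-20,0,80,40],
  [0,0,0,-30,0,110,40],
  [0,0,0,-30,0,120,40],
  [0,0,0,-30,0,120,40],
])

```text
time_s: 6.35
ee_pos: [493.0, -115.2, 237.1]
ee_rot: [-2.5, 90.0, -89.7]
force: [-0.1, -0.1, -0.8]
gripper_width: 40.3
```

```bash
cat > m.py <<'E'
from h import *
from scipy.optimize import least_squares
import sys
n=sys.argv[1];O={}
print(np.round(state()["ee_pos"],1))
for c in("side","top"):
    im=grab_frame(c);cv2.imwrite(f"pics/{c}{n}.png",im[:,:,::-1]);O[c]={}
    for l in["lid_edge","bolt","bolt_tab","bolt_nose","keeper_mouth","seal"]:
        r=place_of(c,l)
        if r and r[0]["p"]>.5:O[c][l]=np.array(r[0]["location"])*[640,400]
def f(q):
    M=model(q);return np.concatenate([proj(c,M[k])-O[c][k] for c in O for k in O[c]]+[[(q[0]-576)/3,(q[1]+63)/3,(q[2]-.048)/.01]])
r=least_squares(f,[576,-63,.048,.1,4],loss="soft_l1",f_scale=2)
print(r.x.round(3),"std",np.sqrt(np.diag(np.linalg.inv(r.jac.T@r.jac))).round(3)*2)
e=f(r.x)[:-3].reshape(-1,2).round(1)
for k,x in zip([(c,k) for c in O for k in O[c]],e):print(k,x)
print({k:v.round(1) for k,v in model(r.x).items()})
a=cv2.imread(f"pics/top{n}.png")[130:260,220:420];b=cv2.imread(f"pics/side{n}.png")[110:240,240:440]
cv2.imwrite(f"pics/c{n}.png",cv2.resize(np.vstack([a,b]),None,fx=2.3,fy=2.3,interpolation=2))
E
python3 m.py 1
```

```text
[ 493.  -115.2  237.1]
[ 5.75503e+02 -6.29490e+01  4.60000e-02  7.00000e-02  7.25800e+00] std [2.422 3.338 0.018 0.024 4.114]
('side', 'lid_edge') [ 0.4 -0.3]
('side', 'bolt') [ 3.3 -0.4]
('top', 'bolt') [1.5 0.8]
('top', 'bolt_tab') [-3.1  1.3]
('top', 'bolt_nose') [0.8 5.5]
('top', 'keeper_mouth') [ 0.1 -3.7]
{'chest': array([575.5, -62.9,   0. ]), 'lid_edge': array([487.9, -97. , 120. ]), 'bolt': array([489.6,  -9.6, 129.6]), 'bolt_tab': array([491.9,  -9.5, 162.5]), 'bolt_nose': array([485.3,  82.3, 129.6]), 'keeper_mouth': array([483.3,  91. , 127. ]), 'seal': array([473.6, -67.6, 100. ])}
```

View pics/c1.png

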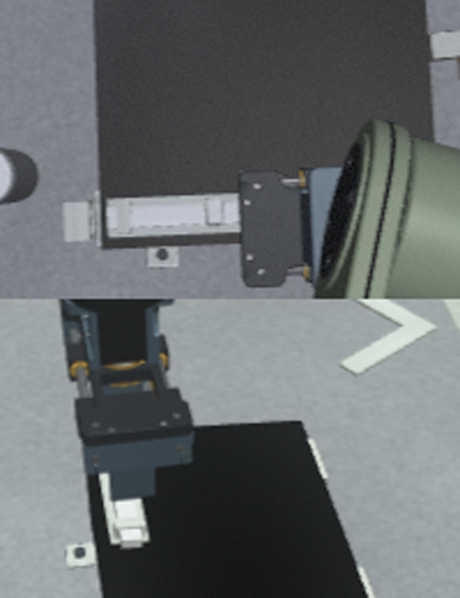

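Request:
drive_tool([
  [0,0,0,0,15,0,44],
  [0,0,0,-1,40,0,44],
  [0,0,0,-1,70,0,44],
  [0,0,0,-1,95,0,44],
  [0,0,0,-1,103,-10,44],
  [0,0,0,-1,103,-30,44],
  [0,0,0,-1,103,-50,44],
  [0,0,0,-1,103,-65,44],
  [0,0,0,-1,103,-70,44],
  [0,0,0,-1,103,-70,44],
])

```text
time_s: 8.3
ee_pos: [491.5, -12.3, 166.8]
ee_rot: [-67.7, 89.9, -155.0]
force: [-0.0, 0.3, 0.0]
gripper_width: 43.7
```

```bash
python3 m.py 2
```

```text
[491.5 -12.3 166.8]
[ 5.76723e+02 -6.26560e+01  5.40000e-02  5.80000e-02  6.29300e+00] std [2.646 3.61  0.018 0.034 8.186]
('side', 'lid_edge') [-0.6 -0.6]
('side', 'bolt') [1.3 0.8]
('side', 'bolt_tab') [-3.1 -0.7]
('top', 'keeper_mouth') [ 0.5 -1. ]
{'chest': array([576.7, -62.7,   0. ]), 'lid_edge': array([489.2, -97.4, 117.6]), 'bolt': array([490.1, -11. , 127.3]), 'bolt_tab': array([492. , -10.9, 160.3]), 'bolt_nose': array([485.1,  80.9, 127.3]), 'keeper_mouth': array([483.3,  90.5, 127. ]), 'seal': array([474.9, -68.2, 100. ])}
```

View pics/c2.png

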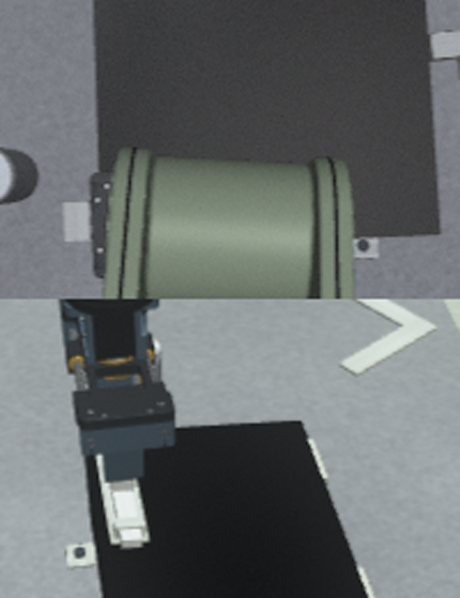

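The side view shows the fingers straddling the tab, centred on the bolt at column 125 of the crop. I'll descend and pinch.

Request:
drive_tool([
  [0,0,0,0,0,-8,44],
  [0,0,0,0,0,-16,44],
  [0,0,0,0,0,-22,44],
  [0,0,0,0,0,-22,30],
  [0,0,0,0,0,-22,20],
  [0,0,0,0,0,-22,10],
  [0,0,0,0,0,-22,10],
  [0,0,0,0,0,-22,10],
], grip_force=15)

```text
time_s: 10.0
ee_pos: [491.7, -12.5, 145.2]
ee_rot: [-32.9, 89.9, -120.2]
force: [0.4, -2.3, 1.3]
gripper_width: 13.4
```

Request:
drive_tool([
  [0,0,0,0,0,-3,10],
  [0,0,0,0,0,-6,10],
  [0,0,0,0,0,-9,10],
  [0,0,0,0,0,-9,10],
])

```text
time_s: 10.5
ee_pos: [490.1, -12.5, 137.3]
ee_rot: [-71.8, 89.8, -159.1]
force: [-6.0, -1.7, 12.5]
gripper_width: 13.9
```

Request:
drive_tool([
  [0,0,0,0,0,-1,10],
  [0,0,0,0,0,-2,10],
  [0,0,0,0,0,-3,10],
  [0,0,0,0,0,-3,10],
])

```text
time_s: 11.0
ee_pos: [489.9, -12.6, 136.3]
ee_rot: [-65.4, 89.8, -152.7]
force: [-5.2, -1.4, 14.2]
gripper_width: 13.7
```

Request:
drive_tool([
  [0,0,0,0,0,0,10],
  [0,0,0,-0.5,0,1,10],
  [0,0,0,-0.5,0,2.5,10],
  [0,0,0,-0.5,0,4,10],
  [0,0,0,-0.5,0,4,10],
], grip_force=40)

```text
time_s: 11.62
ee_pos: [490.7, -12.6, 140.6]
ee_rot: [4.3, 89.9, -82.9]
force: [4.9, -0.9, 2.7]
gripper_width: 13.8
```

Request:
drive_tool([
  [0,0,0,0,1,0,10],
  [0,0,0,0,2,0,10],
  [0,0,0,0,3,0,10],
  [0,0,0,0,4,0,10],
  [0,0,0,0,5,0,10],
  [0,0,0,0,5,0,10],
])

```text
time_s: 12.38
ee_pos: [490.5, -7.4, 140.5]
ee_rot: [-18.7, 89.9, -106.0]
force: [2.4, -2.5, 3.4]
gripper_width: 13.9
```

Request:
drive_tool([
  [0,0,0,0,1,0,10],
  [0,0,0,0,2,0,10],
  [0,0,0,0,2.5,0,10],
  [0,0,0,0,2.5,0,10],
])

```text
time_s: 12.88
ee_pos: [490.4, -4.8, 140.5]
ee_rot: [-29.8, 89.9, -117.1]
force: [1.4, -2.1, 4.3]
gripper_width: 13.9
```

Request:
drive_tool([
  [0,0,0,0,1,0,10],
  [0,0,0,0,1.5,0,10],
  [0,0,0,0,1.5,0,10],
])

```text
time_s: 13.25
ee_pos: [490.3, -3.2, 140.5]
ee_rot: [-39.2, 89.9, -126.5]
force: [1.6, -2.1, 3.6]
gripper_width: 13.4
```

Request:
drive_tool([
  [0,0,0,0,1,0,10],
  [0,0,0,0,1.5,0,10],
  [0,0,0,0,1.5,0,10],
])

```text
time_s: 13.62
ee_pos: [490.3, -1.7, 140.5]
ee_rot: [-47.9, 89.9, -135.1]
force: [1.7, -3.0, 4.2]
gripper_width: 14.0
```

Request:
drive_tool([
  [0,0,0,0,1,0,10],
  [0,0,0,0,1.5,0,10],
  [0,0,0,0,1.5,0,10],
])

```text
time_s: 14.0
ee_pos: [490.2, -0.1, 140.5]
ee_rot: [-55.5, 89.9, -142.7]
force: [0.9, -1.4, 4.3]
gripper_width: 13.8
```

Request:
drive_tool([
  [0,0,0,0,1,0,10],
  [0,0,0,0,1.5,0,10],
  [0,0,0,0,1.5,0,10],
])

```text
time_s: 14.38
ee_pos: [490.1, 1.5, 140.5]
ee_rot: [-64.7, 89.9, -151.9]
force: [0.7, -2.4, 5.0]
gripper_width: 13.4
```

Request:
drive_tool([
  [0,0,0,0,1,0,10],
  [0,0,0,0,1.5,0,10],
  [0,0,0,0,1.5,0,10],
])

```text
time_s: 14.75
ee_pos: [490.1, 2.0, 140.5]
ee_rot: [-26.8, 89.8, -114.0]
force: [1.2, -7.0, 5.0]
gripper_width: 14.0
```

Request:
drive_tool([
  [0,0,0,0,1.2,-0.4,10],
  [0,0,0,0,1.2,-0.8,10],
  [0,0,0,0,1.2,-1.2,10],
  [0,0,0,0,1.2,-1.2,10],
])

```text
time_s: 15.25
ee_pos: [490.1, 2.0, 140.1]
ee_rot: [-11.7, 89.7, -99.0]
force: [-1.7, -8.2, 9.9]
gripper_width: 13.7
```

Request:
drive_tool([
  [0,0,0,0,1.2,-0.4,10],
  [0,0,0,0,1.2,-0.8,10],
  [0,0,0,0,1.2,-1.2,10],
  [0,0,0,0,1.2,-1.2,10],
])

```text
time_s: 15.75
ee_pos: [490.0, 2.0, 139.9]
ee_rot: [-4.4, 89.6, -91.7]
force: [-1.3, -8.3, 11.0]
gripper_width: 13.7
```

Request:
drive_tool([
  [0,0,0,0,1.1,-1,10],
  [0,0,0,0,1.1,-1.5,10],
  [0,0,0,0,1.1,-2,10],
  [0,0,0,0,1.1,-2,10],
])

```text
time_s: 16.25
ee_pos: [489.9, 2.0, 139.3]
ee_rot: [0.9, 89.5, -86.3]
force: [-3.1, -8.1, 13.9]
gripper_width: 13.7
```

Request:
drive_tool([
  [0,0,0,0,1.1,-1,10],
  [0,0,0,0,1.1,-2,10],
  [0,0,0,0,1.1,-2.5,10],
  [0,0,0,0,1.1,-2.5,10],
])

```text
time_s: 16.75
ee_pos: [489.8, 1.9, 138.5]
ee_rot: [5.3, 89.4, -81.9]
force: [-3.6, -8.1, 15.4]
gripper_width: 13.4
```

Request:
drive_tool([
  [0,0,0,0,0.7,-1,10],
  [0,0,0,0,0.7,-2,10],
  [0,0,0,0,0.7,-2.8,10],
  [0,0,0,0,0.8,-2.8,10],
])

```text
time_s: 17.25
ee_pos: [489.6, 1.9, 137.7]
ee_rot: [9.9, 89.3, -77.3]
force: [-6.2, -6.9, 16.7]
gripper_width: 14.0
```

Request:
drive_tool([
  [0,0,0,0,0.8,-1,10],
  [0,0,0,0,0.8,-2,10],
  [0,0,0,0,0.8,-2.5,10],
  [0,0,0,0,0.8,-2.5,10],
])

```text
time_s: 17.75
ee_pos: [489.6, 1.9, 137.3]
ee_rot: [14.8, 89.2, -72.5]
force: [-6.3, -8.3, 18.5]
gripper_width: 13.9
```

Request:
drive_tool([
  [0,0,0,-0.8,-0.8,0,10],
  [0,0,0,-0.8,-1.5,0,10],
  [0,0,0,-0.8,-1.5,0,10],
])

```text
time_s: 18.12
ee_pos: [489.8, 1.9, 138.5]
ee_rot: [35.0, 89.3, -52.4]
force: [-0.4, 0.1, 9.5]
gripper_width: 13.6
```

```bash
python3 - <<'E'
from h import *
s=state();R=Ro.from_euler("xyz",s["ee_rot"],degrees=True).as_matrix();print(R.round(4));print(s["force"],s["torque"])
# correction: desired R: x down, z along (-0.047.. )
z=np.array([.047,-1,0]);z/=np.linalg.norm(z);x=np.array([0,0,-1.]);D=np.c_[x,np.cross(z,x),z]
print((Ro.from_matrix(D)*Ro.from_matrix(R).inv()).as_rotvec(degrees=True))
E
```

```text
[[ 0.0071  0.9989  0.0459]
 [-0.0092  0.046  -0.9989]
 [-0.9999  0.0066  0.0095]]
[-0.44554942  0.13899489  9.54694056] [1.00532875 0.31959183 0.07662887]
[0.5256861  0.40545866 0.05615887]
```

Request:
drive_tool([
  [0,0,0,0,0,0,10],
  [0,0,0,0,0,0,10],
])

```text
time_s: 18.38
ee_pos: [489.8, 2.0, 138.8]
ee_rot: [38.0, 89.3, -49.4]
force: [0.1, -4.7, 5.6]
gripper_width: 13.6
```

Request:
drive_tool([
  [0.2,0.2,0,0,-2,0,10],
  [0.5,0.4,0,0,-3,0,10],
  [0.5,0.4,0,0,-3,-1.5,10],
  [0.5,0.4,0,0,-3,-3,10],
  [0.5,0.4,0,0,-3,-3,10],
])

```text
time_s: 19.0
ee_pos: [489.6, 0.0, 137.3]
ee_rot: [139.7, 89.9, 52.3]
force: [-5.6, 1.6, 15.2]
gripper_width: 13.7
```

Request:
drive_tool([
  [0,0,0,0,1,-1.5,10],
  [0,0,0,0,2,-1.5,10],
  [0,0,0,0,3,-1.5,10],
  [0,0,0,0,3,-1.5,10],
])

```text
time_s: 19.5
ee_pos: [489.5, 2.0, 137.4]
ee_rot: [76.4, 89.8, -10.9]
force: [-5.9, -5.7, 14.6]
gripper_width: 13.9
```

Request:
drive_tool([
  [0,0,0,-1,-2.5,-1.5,10],
  [0,0,0,-1.5,-2.5,-2.8,10],
  [0,0,0,-1.5,-2.5,-3,10],
  [0,0,0,-1.5,-1,-3,10],
  [0,0,0,-1.5,0,-3,10],
  [0,0,0,-1.5,1,-3,10],
  [0,0,0,-1.5,1,-3,10],
])

```text
time_s: 20.38
ee_pos: [489.3, 2.0, 136.5]
ee_rot: [67.1, 89.6, -20.2]
force: [-3.6, -7.1, 16.6]
gripper_width: 13.7
```

Request:
drive_tool([
  [0.2,0.2,0,-0.5,-2.5,-1.5,10],
  [0.3,0.2,0,-1,-2.5,-2.8,10],
  [0.3,0.2,0,-1,-2.5,-3,10],
  [0.3,0.2,0,-1,-1,-3,10],
  [0.3,0.2,0,-1,0,-3,10],
  [0.3,0.2,0,-1,1,-3,10],
  [0.3,0.2,0,-1,1,-3,10],
])

```text
time_s: 21.25
ee_pos: [489.3, 2.0, 135.9]
ee_rot: [89.3, 89.6, 2.1]
force: [-5.1, -4.8, 18.0]
gripper_width: 13.8
```

Request:
drive_tool([
  [0.2,0.2,0,-0.5,-2.5,-1.5,10],
  [0.3,0.2,0,-1,-2.5,-3,10],
  [0.3,0.2,0,-1,-2.5,-3.3,10],
  [0.3,0.2,0,-1,-1,-3.3,10],
  [0.3,0.2,0,-1,0,-3.3,10],
  [0.3,0.2,0,-1,1,-3.3,10],
  [0.3,0.2,0,-1,1,-3.3,10],
])

```text
time_s: 22.12
ee_pos: [489.1, 2.0, 135.1]
ee_rot: [108.6, 89.5, 21.4]
force: [-6.1, -5.3, 19.7]
gripper_width: 13.7
```

```bash
python3 m.py 3 | sed -n 2,12p; python3 - <<'E'
from h import *
a=cv2.imread("pics/side3.png")[115:215,240:360];cv2.imwrite("pics/s3.png",cv2.resize(a,None,fx=6,fy=6,interpolation=2))
E
```

```text
[ 5.73803e+02 -6.25980e+01  4.50000e-02  8.00000e-03  1.70930e+01] std [2.756 2.834 0.018 0.03  8.214]
('side', 'lid_edge') [-2.  0.]
('side', 'bolt') [1.7 1.8]
('side', 'bolt_tab') [-0.3  0.6]
('side', 'bolt_nose') [ -4.9 -14.3]
('top', 'lid_edge') [ 0.5 -3.5]
('top', 'keeper_mouth') [-0.3 -1. ]
{'chest': array([573.8, -62.6,   0. ]), 'lid_edge': array([485.3, -96.6, 107.6]), 'bolt': array([486. ,   0.6, 117.6]), 'bolt_tab': array([486.3,   0.6, 150.6]), 'bolt_nose': array([481.9,  92.5, 117.6]), 'keeper_mouth': array([481.8,  91.4, 127. ]), 'seal': array([471.9, -67.2, 100. ])}
```

View pics/s3.png

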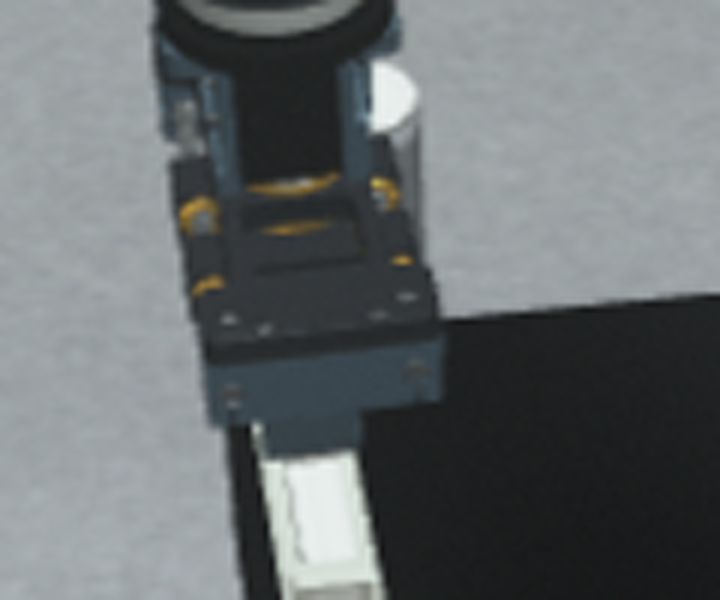

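Request:
drive_tool([
  [0.2,0.2,0,-0.5,-2.5,-1.5,10],
  [0.4,0.2,0,-1,-2.5,-3,10],
  [0.4,0.2,0,-1,-2.5,-3.4,10],
  [0.4,0.2,0,-1,-1,-3.4,10],
  [0.4,0.2,0,-1,0,-3.4,10],
  [0.4,0.2,0,-1,1,-3.4,10],
  [0.4,0.2,0,-1,1,-3.4,10],
])

```text
time_s: 23.7
ee_pos: [488.9, 2.1, 134.3]
ee_rot: [130.0, 89.3, 42.9]
force: [-6.2, -5.3, 20.3]
gripper_width: 13.7
```

Request:
drive_tool([
  [-0.2,0.2,0,-0.5,-2.5,-1.5,10],
  [-0.4,0.5,0,-1,-2.5,-3,10],
  [-0.4,0.5,0,-1,-2.5,-3.4,10],
  [-0.4,0.5,0,-1,-1,-3.4,10],
  [-0.4,0.5,0,-1,0,-3.4,10],
  [-0.4,0.5,0,-1,1,-3.4,10],
  [-0.4,0.5,0,-1,1,-3.4,10],
])

```text
time_s: 24.58
ee_pos: [488.8, 2.2, 133.8]
ee_rot: [69.0, 89.8, -18.1]
force: [-5.8, -6.3, 20.6]
gripper_width: 13.7
```

Request:
drive_tool([
  [0,0.1,0,-1,-2.5,-1.5,10],
  [0,0.2,0,-2,-2.5,-3,10],
  [0,0.2,0,-2,-2.5,-3.6,10],
  [0,0.2,0,-2,-1,-3.6,10],
  [0,0.2,0,-2,0,-3.6,10],
  [0,0.2,0,-2,1,-3.6,10],
  [0,0.2,0,-2,1,-3.6,10],
], grip_force=60)

```text
time_s: 25.45
ee_pos: [488.6, 3.1, 133.2]
ee_rot: [75.0, 89.6, -12.1]
force: [-4.3, -2.4, 19.6]
gripper_width: 13.6
```

Lateral force fell to the sliding level and y moved forward, so the nose has entered the mouth. I'll advance gently.

Request:
drive_tool([
  [0,0,0,-1,0.7,-2.2,10],
  [0,0,0,-1,1.4,-2.2,10],
  [0,0,0,-1,2,-2.2,10],
  [0,0,0,-1,2,-2.2,10],
])

```text
time_s: 25.95
ee_pos: [488.6, 4.8, 133.2]
ee_rot: [75.7, 89.4, -11.5]
force: [-4.3, -4.6, 16.4]
gripper_width: 13.7
```

Request:
drive_tool([
  [0,0,0,-1,0.7,-2.2,10],
  [0,0,0,-1,1.4,-2.2,10],
  [0,0,0,-1,2,-2.2,10],
  [0,0,0,-1,2,-2.2,10],
])

```text
time_s: 26.45
ee_pos: [488.5, 6.6, 133.2]
ee_rot: [77.6, 89.2, -9.6]
force: [-3.3, -2.0, 15.8]
gripper_width: 13.6
```

Request:
drive_tool([
  [0,0.2,0,-1,1.2,-2,10],
  [0,0.4,0,-1,2.4,-2,10],
  [0,0.6,0,-1,3.6,-2,10],
  [0,0.6,0,-1,4.8,-2,10],
  [0,0.6,0,-1,6,-2,10],
  [0,0.6,0,-1,7.2,-2,10],
  [0,0.6,0,-1.2,8.4,-2,10],
  [0,0.6,0,-1.2,9.6,-2,10],
])

```text
time_s: 27.45
ee_pos: [488.0, 15.6, 133.2]
ee_rot: [58.9, 89.6, -28.2]
force: [-4.8, -6.0, 16.6]
gripper_width: 13.8
```

Request:
drive_tool([
  [0,0,0,-1,1.2,-2,10],
  [0,0,0,-1,2.4,-2,10],
  [0,0,0,-1,3.6,-2,10],
  [0,0,0,-1,4.8,-2,10],
  [0,0,0,-1,6,-2,10],
  [0,0,0,-1,7,-2,10],
  [0,0,0,-1.2,7,-2,10],
])

```text
time_s: 28.32
ee_pos: [487.7, 22.3, 133.2]
ee_rot: [65.3, 89.4, -21.9]
force: [-3.5, -5.4, 15.6]
gripper_width: 13.9
```

Request:
drive_tool([
  [0,0.2,0,-1,1,-1.8,10],
  [0,0.3,0,-1,2,-1.8,10],
  [0,0.4,0,-1,3,-1.8,10],
  [0,0.4,0,-1,4,-1.8,10],
  [0,0.4,0,-1,5,-1.8,10],
  [0,0.4,0,-1,5,-1.8,10],
])

```text
time_s: 29.08
ee_pos: [487.5, 26.8, 133.2]
ee_rot: [49.5, 89.5, -37.7]
force: [-4.0, -5.2, 15.1]
gripper_width: 13.7
```

Request:
drive_tool([
  [0,0,0,-1,0.7,-1.5,10],
  [0,0,0,-1,1.4,-1.5,10],
  [0,0,0,-1,2,-1.5,10],
  [0,0,0,-1,2,-1.5,10],
])

```text
time_s: 29.58
ee_pos: [487.5, 28.1, 133.3]
ee_rot: [55.6, 89.3, -31.6]
force: [-2.3, -5.5, 12.5]
gripper_width: 13.8
```

Request:
drive_tool([
  [0,0,0,0,1,-1,10],
  [0,0,0,0,1.8,-0.5,10],
  [0,0,0,0,1.8,0,10],
  [0,0,0,0,1.8,0,10],
])

```text
time_s: 30.08
ee_pos: [487.5, 28.8, 133.5]
ee_rot: [49.6, 89.3, -37.6]
force: [-1.0, -7.8, 5.2]
gripper_width: 13.7
```

Request:
drive_tool([
  [0,0,0,0,-0.5,0,10],
  [0,0,0,0,-0.5,0,20],
  [0,0,0,0,-0.5,0,30],
  [0,0,0,0,-0.5,0,34],
  [0,0,0,0,-0.5,0,34],
])

```text
time_s: 30.7
ee_pos: [487.3, 28.5, 133.3]
ee_rot: [48.5, 89.3, -38.7]
force: [0.5, 0.1, -0.9]
gripper_width: 33.8
```

Released, with forces at zero and the lid held by the keeper. I'll lift straight up, move clear and look.

Request:
drive_tool([
  [0,0,0,0,0,10,34],
  [0,0,0,0,0,25,34],
  [0,0,0,0,0,50,34],
  [0,0,0,0,0,90,34],
  [0,0,0,-10,-30,130,34],
  [0,0,0,-20,-80,140,34],
  [0,0,0,-30,-130,150,34],
  [0,0,0,-40,-180,150,34],
  [0,0,0,-45,-200,150,34],
  [0,0,0,-45,-200,150,34],
])

```text
time_s: 31.95
ee_pos: [442.1, -172.7, 284.4]
ee_rot: [51.1, 89.2, -36.3]
force: [-0.2, 0.0, 0.0]
gripper_width: 34.0
```

```bash
python3 m.py 4; python3 - <<'E'
from h import *
for c in("side","top"):
    for l in("can_mid","chip_hammer","wire_brush"):print(c,l,[(np.round(np.array(d["location"])*[640,400],1),round(d["p"],2)) for d in place_of(c,l)[:1]])
E
```

```text
[ 442.1 -172.7  284.4]
[ 5.7631e+02 -6.3511e+01  4.4000e-02  3.8000e-02  4.5965e+01] std [2.354 3.514 0.016 0.024 3.892]
('side', 'lid_edge') [-1.2  0.2]
('side', 'bolt_tab') [-1.8 -0.6]
('top', 'lid_edge') [ 1.7 -2.7]
('top', 'bolt') [ 0.6 -0.5]
('top', 'bolt_tab') [-0.3  0.2]
('top', 'bolt_nose') [0.3 2. ]
('top', 'keeper_mouth') [-2.4 -3. ]
{'chest': array([576.3, -63.5,   0. ]), 'lid_edge': array([488.1, -97.4, 113.7]), 'bolt': array([488. ,  28.7, 123.5]), 'bolt_tab': array([489.2,  28.7, 156.4]), 'bolt_nose': array([484. , 120.6, 123.5]), 'keeper_mouth': array([484.5,  90.6, 127. ]), 'seal': array([474.4, -68. , 100. ])}
side can_mid [(array([300.5, 155.3]), 0.92)]
side chip_hammer [(array([335.6, 335.6]), 0.69)]
side wire_brush [(array([309.8, 380.4]), 0.76)]
top can_mid [(array([219.6, 207.4]), 0.97)]
top chip_hammer [(array([427.8, 192.9]), 0.82)]
top wire_brush [(array([467.6, 220.7]), 0.82)]
```

View pics/c4.png

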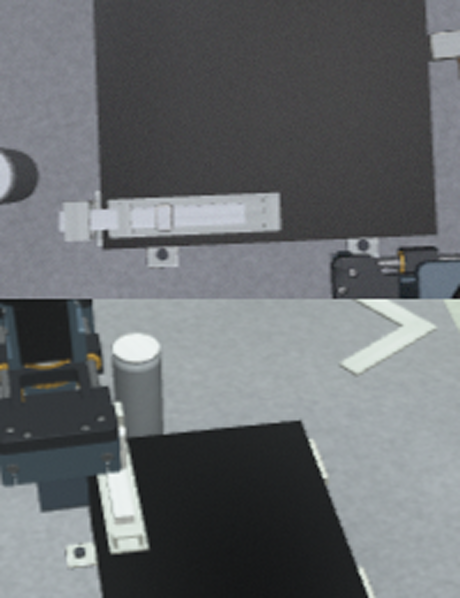

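The top view shows the bolt running through the keeper: the keeper spans crop columns 64–88 and the nose sticks out behind it at 59. The lid is shut and the tools and can haven't moved, so I'm handing in.

```bash
python3 -c "
from workcell import env
print(env.job_done())"
```

```text
the job is handed in; nothing more can be done
None
```

The lid is shut and the bolt is through the keeper, and I handed the job in at about 32 s of the 64 s allowed. I got no verdict back.

**What I did:** I pushed the lid down onto its seal with closed fingertips, then pinched the bolt's tab and felt down the keeper's face for the mouth. The nose went in on the last probe. I slid the bolt in about 26 mm more, then let go and moved the arm clear.

**Forces:** The readings after each move stayed at or below about 8.5 N along the bolt and 20.6 N downward. The downward figure includes hinge and keeper friction, so the seal itself took less. I only saw the force at the end of each move, not the peaks during it.

**Last checks:**
- **Bolt:** the arm's position puts the nose about 27 mm past the keeper's near face, and the camera fit says about 30 mm; at least 22 mm is needed. The top picture shows the nose sticking out behind the keeper.
- **Lid:** the camera fit gives about 0.04 ± 0.02 rad, against a limit of 0.068. After I released the tab, the force on the tool dropped to about zero.
- **Tools and can:** the can and hammer show no movement beyond detection noise. The brush detection shifted by about 4 pixels in the top view, within the networks' usual scatter.

**Disagreement:** during the search, the camera fit and my force estimate of lid height differed by a few mm, so I relied on touch instead. Fine lid angles from the cameras were too noisy to use.

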